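# Stand the bottle back in its caddy and lock the caddy bar

## Task

Stand the fallen sealer bottle upright in the caddy's lane, in the gap between the two glue bottles. Then lock the caddy by pressing its long bar near its middle, so that both ends go down evenly, until the whole bar is fully home on its buffers. Leave the glue bottles and the candle cup where they stand.

Things in the scene. Friction and masses are not known exactly. Their poses are not given: they have to be found in the camera images.
- caddy: Low plywood bottle caddy fixed to the bench, 182 x 250 mm. Origin on the bench under its lane's centre; x away from the robot across the lane, y along it, z up. Lane 70 wide (x), 234 long, floor 12 above the bench, front lip 23, back lip 31 high (all from the bench). Lock bar in front at x = -110. A thin keeper rail lies on the front lip (top 29 high) and rises 24 by itself as the bar goes home.
- lock_arm (a joint): Short arm that carries the bar at its middle, hinged along the caddy's y at x = -60 mm, 31 mm above the bench; the bar is 50 mm from that hinge. 0 = fully raised, grows as the bar is pressed down (rad); about 0.30 = home, bar level on the two rubber buffers. The hinge is stiff: it needs about 4 N pressed down on the bar and stays where it is left.
- lock_bar (a joint): Rocking of the bar on its centre pivot (rad), 0 = both ends equally high, spring-centred at 2.5 N m/rad; positive = the end at the caddy's +y is higher. Pressed off centre, the bar rocks.
- bar_centre (a point): Middle of the top face of the plain aluminium lock bar (22 x 230 x 10 mm, long along the caddy's y, black end caps). In the caddy's frame: x about -108 to -110 mm, y 0; height about 50 mm when raised, 36 mm when home.
- bar_left_end (a point): Top of the bar 110 mm from its middle, at the caddy's +y. Height about 36 mm when home.
- bar_right_end (a point): Top of the bar 110 mm from its middle, at the caddy's -y. Height about 36 mm when home.
- sealer_mid (a point): Brown sealer bottle, round, 47 mm diameter, 106 mm tall with its cap, 0.14 kg; it starts lying on the bench, cap roughly towards the robot's right. This point lies on its axis 50 mm above its underside; z runs from its underside to its cap. The straight round wall reaches from the underside to 69 mm. Standing in the lane, the point is 62 mm high.
- glue_a_mid (a point): White glue bottle with a pointed cap, 34 mm diameter, 95 mm tall, standing in the lane about 85 mm from its centre towards the caddy's +y. Point on its axis 45 mm above its underside.
- glue_b_mid (a point): The like glue bottle about 85 mm from the lane's centre towards the caddy's -y. Point on its axis 45 mm above its underside.
- cup_mid (a point): Turned wooden candle cup, 68 mm wide, 62 mm tall, standing on the bench at the other side of the caddy from the fallen bottle; not to be disturbed. Point on its axis half-way up.
Not all that is in view belongs to the job. Leave any pink look-alike of the part that bears glue_a_mid alone.

How it is judged:
On the way, in this order (a step that is already met when the one before it is completed fails the run):
1. the sealer bottle stands upright in the lane between the glue bottles, released, with the bar still raised (angle between sealer_mid's own z axis and vertical below 0.12 rad and x of sealer_mid in the frame of caddy between -0.018 and 0.018 m and y of sealer_mid in the frame of caddy between -0.055 and 0.055 m and z of sealer_mid in the frame of caddy between 0.055 and 0.068 m and contact force between sealer and the fingers below 0.1 N and value of joint lock_arm below 0.15 rad and linear speed of sealer below 0.02 m/s), for 0.2 s.
2. both ends of the bar are home (z of each of bar_left_end, bar_right_end in the frame of caddy below 0.0395 m), for 0.2 s.
At the end, for the whole second after the job is handed in: The sealer bottle stands at rest upright (within 7 degrees) on the lane's floor, between the glue bottles (within 55 mm of the middle along the lane); both ends of the bar are within 3.5 mm of home; both glue bottles stand upright within 40 mm of, and the candle cup within 30 mm of, where they were (all of step 2 and angle between each of sealer_mid, glue_a_mid, glue_b_mid's own z axis and vertical below 0.12 rad and x of sealer_mid in the frame of caddy between -0.018 and 0.018 m and y of sealer_mid in the frame of caddy between -0.055 and 0.055 m and z of sealer_mid in the frame of caddy between 0.055 and 0.068 m and distance of each of glue_a_mid, glue_b_mid from where it was at the start of the episode below 0.04 m and linear speed of sealer below 0.02 m/s and distance of cup_mid from where it was at the start of the episode below 0.03 m); the robot touches nothing.
It fails at once if the bar is pressed so far off centre that it rocks more than 0.06 rad (one end 13 mm lower than the other) (value of joint lock_bar above 0.06 rad or value of joint lock_bar below -0.06 rad).
It fails at once if a glue bottle is tipped over or the candle cup knocked over (angle between any of glue_a_mid, glue_b_mid, cup_mid's own z axis and vertical above 0.5 rad).
It also fails if it takes over 48 s, if anything falls off the work surface, if the arm or the gripper's body presses on something with over 40 N, if the wrist force passes 120 N, or if a joint passes its speed limit or range.

## Robot

A 6-joint arm with a two-finger parallel gripper is mounted at the origin on a cart in front of the work surface, level with it; the furniture and walls round the work are solid. World frame = base frame: x ahead of the robot, y to its left, z up, the work surface at z = 0. Lengths are in m, angles in rad, forces in N, time in s.
With the tool pointing down it reaches from about 0.275 to 0.875 m from the base axis. Payload 12.5 kg.
Tool frame: the origin (TCP) lies at the very end of the fingers, on their centre line; the grasp point (between the pads) lies 19 mm behind it; x points along the fingers, y is the direction in which the jaws open and shut, and the axes are right-handed (so a half turn about x gives the same grasp; the last joint's range is limited). The gripper opens to 85 mm and grips with 20 to 120 N. Pads are 22 mm wide; open, the fingers measure 114 mm over their backs; the gripper's body (76 mm by 85 mm) begins 54 mm behind the grasp point. The pads swing forward as they close: fully open they stand 13 mm farther back than shut.
Start: joints at [-1.404, 0.351, 1.652, -0, 1.139, -0.085], TCP at [0.137, -0.533, 0.231] pointing down, gripper open.
Joint ranges: [-2.75, 2.75], [-0.79, 2.1], [0.01, 2.65], [-1.57, 4.71], [0.07, 3.14], [-2.87, 2.87]. Speed limits (rad/s): [2.22, 2.22, 2.79, 3.14, 3.14, 3.14].

## Interface

Orientations are given as a 3x3 rotation matrix whose columns are the frame's x, y, z axes.
In Python, from bench import manip gives the robot as it stands. Calls block until the motion is done:
- manip.move_ptp(position, orientation): joint-space move of the TCP to a pose.
- manip.move_l(position, attitude=None, max_speed=0.15): straight line of the TCP; attitude=None keeps the orientation; max_speed is the mean speed in m/s.
- manip.move_j(angles): joint-space move.
- manip.set_gripper(opening, effort=None): opening from 0.0 (shut) to 1.0 (fully open); effort is the grip in N (None keeps the last); returns when the fingers have stopped.
- manip.dwell(seconds).
- manip.inverse_kinematics(position, orientation): joint angles nearest the present ones, or None.
- manip.grab_frame(name): name is "side" or "top"; returns (picture, depth): 384x512x3 uint8, red, green, blue; 384x512 float32, m along the optical axis (not along the pixel's ray), 0 where there is no reading.
- manip.get_calibration(name): a dict with "camera_matrix" (3x3 intrinsics, pixels), "R" (3x3) and "t" (3): a world point X has camera coordinates R X + t. Camera axes: x right, y down, z forward; pixel columns grow to the right and rows downward; lengths in m; the calibration is good to about 2 mm. A picture is of the moment at which its call begins. get_calibration takes no time and is no camera call.
A pose or a line that the arm cannot do raises manip.Unreachable and nothing moves.
- manip.sign_off(): hands the job in, once; it reports no verdict.
Trained networks look in the newest picture that a camera, given by its name, has taken for a name from the list of things; names that differ only in an ending like _2 or _b are one class to them, and where a whole thing is asked for, a point or a joint stands for the part that bears it (a point fixed in the world has none). Each returns a list of dicts, best first, with "confidence" (0 to 1); they miss things now and then, are a little off and sometimes report something else, mostly with a low value. They report only what shows in the picture. A call takes as long as a camera call. They do not tell look-alikes from the thing itself.
- manip.look_for(camera, name): "at" ([x, y, z] in m, in world coordinates, good to about 4 mm: the middle of the surface that is visible of it).
Readings, each from a call of its own:
- manip.current_time(): time.
- manip.current_qpos(): joint angles.
- manip.current_joint_vel(): joint speeds.
- manip.current_joint_torque(): joint torques, N m.
- manip.current_ee_pos(): TCP position.
- manip.current_tcp_rot(): TCP orientation.
- manip.current_force(): force on the tool from outside, world axes, zero at the start.
- manip.current_ft_torque(): the same for the moment, N m.
- manip.current_grip_width(): opening from 0.0 (shut) to 1.0 (fully open).
Only numpy, scipy, OpenCV 4.12 (cv2) and the standard library are available. Lean on these libraries where they do the work, as an engineer would, in place of code of your own. Each camera call takes 0.05 s, during which the arm holds its last target.

## Working session

There is one attempt and no reset: what is moved stays moved. The work goes in short steps, each a Python script; the robot and the scene stay as the last script left them, time stands still between calls to the robot, and variables do not carry over. Pictures are saved under pics/ and viewed, and the job is handed in when it is done.

```bash
ls; mkdir -p pics; python3 - <<'E'
from bench import manip
import cv2,numpy as np
for c in ("side","top"):
    p,d=manip.grab_frame(c); cv2.imwrite(f"pics/{c}0.png",p[:,:,::-1]); np.save(f"{c}0.npy",d)
    k=manip.get_calibration(c); print(c,k)
    for n in ("sealer_mid","glue_a_mid","caddy","bar_centre","cup_mid","bar_left_end"):
        print(n,[(np.round(r["at"],4).tolist(),round(r["confidence"],2)) for r in manip.look_for(c,n)])
print(manip.current_time())
E
```

```text
pics
side {'camera_matrix': array([[418.25706478,   0.        , 250.36075978],
       [  0.        , 418.25706478, 195.54014207],
       [  0.        ,   0.        ,   1.        ]]), 'R': array([[ 0.93571694,  0.35271627,  0.00500381],
       [ 0.23518971, -0.6132344 , -0.75407518],
       [-0.26290607,  0.70677776, -0.65676905]]), 't': array([-0.52670778, -0.07662544,  1.48664302])}
sealer_mid [([0.5085, 0.361, 0.039], 0.51)]
glue_a_mid [([0.5817, 0.1053, 0.0677], 0.48), ([0.5781, 0.2014, 0.0592], 0.42)]
caddy [([0.517, 0.0057, 0.0164], 0.56)]
bar_centre [([0.4818, 0.0219, 0.0534], 0.9)]
cup_mid [([0.4763, -0.338, 0.0189], 0.6)]
bar_left_end [([0.4804, 0.0277, 0.0488], 0.55)]
top {'camera_matrix': array([[372.26709166,   0.        , 251.06946346],
       [  0.        , 372.26709166, 195.50835375],
       [  0.        ,   0.        ,   1.        ]]), 'R': array([[-1.48007968e-02, -9.99889365e-01, -1.48135837e-03],
       [-9.91033419e-01,  1.48664306e-02, -1.32784607e-01],
       [ 1.32791939e-01, -4.97242333e-04, -9.91143811e-01]]), 't': array([0.03414985, 0.5493833 , 1.27100434])}
sealer_mid [([0.4953, 0.3775, 0.035], 0.87), ([0.4769, 0.0348, 0.0512], 0.47)]
glue_a_mid [([0.6953, 0.0744, 0.0605], 0.53), ([0.4768, 0.0346, 0.0522], 0.49), ([0.5782, 0.2066, 0.0577], 0.41)]
caddy [([0.5272, 0.0304, 0.0098], 0.63)]
bar_centre [([0.4752, 0.0379, 0.0487], 0.93)]
cup_mid [([0.464, -0.3172, 0.0159], 0.78)]
bar_left_end [([0.4789, 0.0299, 0.0504], 0.98), ([0.5311, 0.0312, 0.0102], 0.28)]
0.7
```

View pics/side0.png

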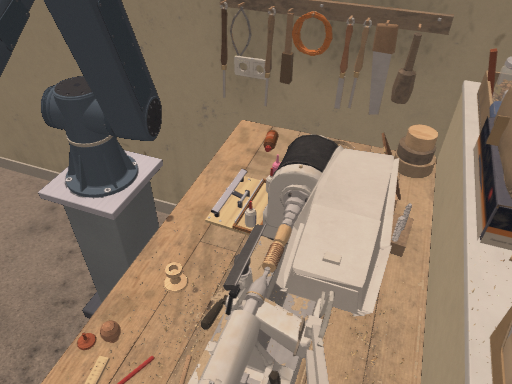

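View pics/top0.png

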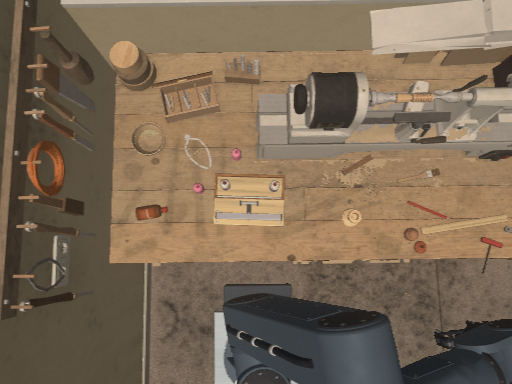

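```bash
cat > h.py <<'E'
from bench import manip
import cv2,numpy as np
def pc(c,d):
    k=manip.get_calibration(c);K=k["camera_matrix"]
    v,u=np.mgrid[0:384,0:512]
    P=np.stack([(u-K[0,2])/K[0,0]*d,(v-K[1,2])/K[1,1]*d,d],-1)
    return (P-k["t"])@k["R"]
def proj(c,X):
    k=manip.get_calibration(c);q=k["camera_matrix"]@(k["R"]@np.asarray(X)+k["t"]);return q[:2]/q[2]
E
python3 - <<'E'
from h import *
a=cv2.imread("pics/top0.png")
x=cv2.resize(a[140:240,125:295],None,fx=4.6,fy=4.6,interpolation=cv2.INTER_CUBIC);cv2.imwrite("pics/c1.png",x)
b=cv2.imread("pics/side0.png")
x=cv2.resize(b[120:250,195:325],None,fx=4.5,fy=4.5,interpolation=cv2.INTER_CUBIC);cv2.imwrite("pics/c2.png",x)
np.set_printoptions(linewidth=250,precision=0,suppress=True)
d=np.load("top0.npy");P=pc("top",d)
print((P[170:230:2,208:292:3,2]*1000))
print((P[202:224,134:172:2,2]*1000))
E
```

```text
[[   2.    2.   -2.   -3.   -1.    2.   -1.    4.    3.    4.    1.    5.    2.   -1.   -0.   -1.    4.   -2.    2.    4.   -2.   -2.    7.   -1.   -5.    1.   -1.    1.]
 [  -2.    3.   -3.    3.   -0.    1.    7.   -2.    1.   -2.    4.    1.   -0.   -3.   -1.    0.    3.    5.    3.    2.    2.    2.    5.    1.    2.    4.    3.    1.]
 [   4.    4.   -1.   28.   30.   33.   31.   34.   33.   31.   31.   33.   31.   30.   29.   31.    1.    1.   -2.   -1.   -0.    1.   -4.    1.    2.    5.   -0.   -1.]
 [   1.   -2.   -1.   23.   17.   19.   17.   22.   19.   23.   23.   21.   30.   33.   32.   32.   31.   31.   33.   32.   32.   35.   33.   30.   29.   34.   -1.    1.]
 [   2.   -1.    1.   26.   12.   12.   15.   10.   12.   12.   13.   11.   10.   14.   18.   12.    8.   12.   15.   15.   14.   14.   13.   16.   19.   26.    0.    5.]
 [  -1.    0.    2.   21.   14.   72.   68.   15.   10.   12.   10.   15.   12.    9.   13.   12.   20.   15.    9.   11.   12.   11.   62.   10.   16.   19.    1.    7.]
 [   2.    3. 1333.   20.   11.   97.   79.   63.   17.   13.   12.   14. 
[... 5905 characters left out ...]
   0.    5.   36. 1333.   38.   33.   34.   33.   33.   26.   -3.    4.   -1.    3.   -5.   -1.   -6.    2.    1.]
 [  -0.   -1.   36.   36.   28.   30.   23.    2.    3.   -1.    1.    0.   -1.    2.    4.    4.    3.    1.   -3.]
 [   2.   -3.    1.    2.    5.    2.    0.    1.   -4.    7.   -6.   -0.    4.   -3.    0.   -2.   -1.   -1.    3.]
 [   2.    5.   -2.   -0.    2.    4.   -0.    2.    3.   -1.    0.    0.   -1.    3.    2.   -2.    2.   -3.    5.]
 [   1.    2.    3.    1.    3.    1.    0.    1.    1.    2.   -1.    1.    3.   -0.    6.   -0.    1.   -0.   -5.]
 [   0.   -0.    4.   -1.   -0.    2.    0.   -1.    2.    1.    2.    0.    1.    1.   -1.   -1.   -2.    2.   -2.]]
```

View pics/c1.png

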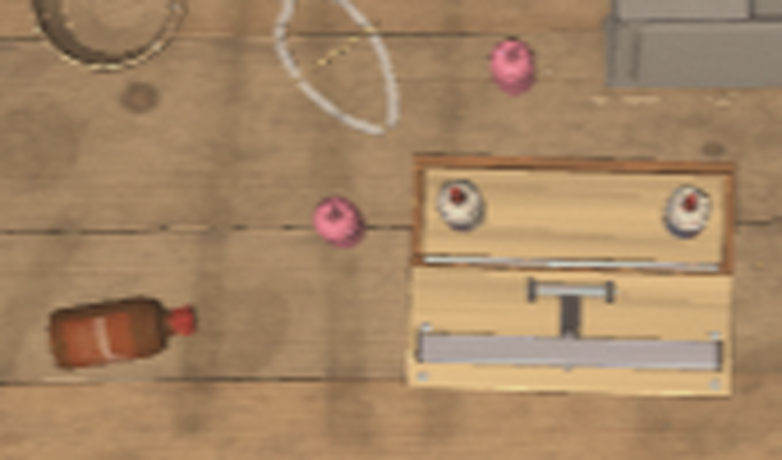

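View pics/c2.png

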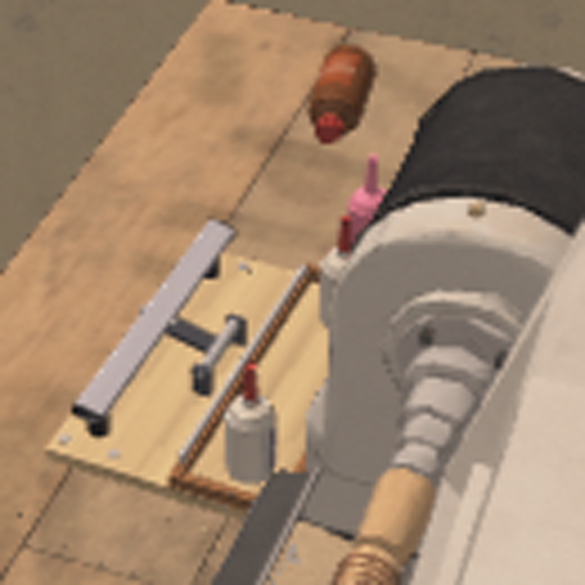

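```bash
python3 - <<'E'
from h import *
np.set_printoptions(linewidth=200,precision=4,suppress=True)
d=np.load("top0.npy");P=pc("top",d);Z=P[...,2]
def reg(u0,v0,u1,v1,lo,hi):
    m=np.zeros_like(Z,bool);m[v0:v1,u0:u1]=True
    m&=(Z>lo)&(Z<hi);return P[m]
def rect(p,n):
    (c,s,a)=cv2.minAreaRect((p[:,:2]*1000).astype(np.float32));
    q=p[:,:2]-p[:,:2].mean(0);w,V=np.linalg.eigh(q.T@q);v=V[:,1]; v=v*np.sign(v[1])
    print(n,len(p),"rect",np.round(c,1),np.round(s,1),round(a,2),"mean",p.mean(0),"yaw",np.arctan2(-v[0],v[1]), "ext",np.ptp(q@V,axis=0), "midext",)
    return v
rect(reg(205,168,295,232,.008,.12),"foot")
rect(reg(205,208,292,224,.043,.06),"bar")
rect(reg(205,196,292,202,.021,.04),"front lip")
rect(reg(205,170,292,179,.022,.04),"back lip")
for n,b in (("ga",(218,178,236,192)),("gb",(264,178,284,194))):
    p=reg(*b,.055,.08);rect(p,n)
rect(reg(130,200,175,224,.02,.06),"sealer all")
rect(reg(130,200,158,224,.02,.06),"sealer wall")
rect(reg(340,205,366,228,.01,.09),"cup")
E
```

```text
foot 3489 rect [542.3  34.3] [303.7 216.4] 89.23 mean [0.5382 0.033  0.023 ] yaw -0.03050232204573379 ext [0.2207 0.3012] midext
bar 424 rect [478.8  36.1] [225.2  31.2] 89.13 mean [0.4769 0.0354 0.0493] yaw -0.04233070456359497 ext [0.0313 0.2258] midext
front lip 158 rect [540.4  31.6] [244.9  19.6] 89.16 mean [0.5448 0.0272 0.0297] yaw -0.037178149731844586 ext [0.023  0.2449] midext
back lip 190 rect [622.8  29.2] [249.6  16.9] 89.14 mean [0.6231 0.0309 0.0305] yaw -0.03502553487896319 ext [0.017  0.2497] midext
ga 70 rect [589.6 117.1] [31.6 31.6] 1.58 mean [0.5879 0.1152 0.0693] yaw 0.7734886648685356 ext [0.0318 0.032 ] midext
gb 68 rect [581.9 -55.6] [30.9 32.5] 62.5 mean [ 0.5802 -0.055   0.0695] yaw -0.5995473690064128 ext [0.0317 0.0317] midext
sealer all 367 rect [500.6 374.6] [ 47.  106.3] 7.79 mean [0.498  0.3782 0.0413] yaw 0.14613117248173688 ext [0.0471 0.1064] midext
sealer wall 286 rect [498.5 389.4] [47.  76.3] 7.79 mean [0.4966 0.3891 0.0432] yaw 0.15633395030798353 ext [0.0471 0.0768] midext
cup 219 rect [ 473.1 -324. ] [54.6 65.3] 66.6 mean [ 0.4697 -0.324   0.0432] yaw -1.267229659932575 ext [0.0523 0.0769] midext
```

```bash
cat >> h.py <<'E'
yaw=-0.041; O=np.array([.585,.0312,0]); cx=np.array([np.cos(yaw),np.sin(yaw),0]); cy=np.array([-np.sin(yaw),np.cos(yaw),0])
a=np.array([.136,-.991,0]); a/=np.linalg.norm(a); zz=np.array([0,0,1.])
M=np.array([.5002,.3776,.0235])
def poses(al,sg,s=-.002,back=0,h=cx):
    di=-np.cos(al)*zz-np.sin(al)*a; ji=sg*np.cross(a,zz)
    Ri=np.stack([di,ji,np.cross(di,ji)],1)
    A=np.stack([a,-zz,np.cross(a,-zz)],1);B=np.stack([zz,h,np.cross(zz,h)],1);Q=B@A.T
    Rf=Q@Ri
    pi=M+a*s+di*.019; pf=O+zz*(.062+s)+Rf[:,0]*.019
    return pi,Ri,pf,Rf
E
python3 - <<'E'
from h import *
np.set_printoptions(linewidth=200,precision=2,suppress=True)
for al in np.radians([35,40,45,50,55]):
  for sg in (1,-1):
    pi,Ri,pf,Rf=poses(al,sg)
    print(round(np.degrees(al)),sg,[manip.inverse_kinematics(p,R) for p,R in ((pi,Ri),(pi-Ri[:,0]*.1,Ri),(pi+[0,0,.2],Ri),(pf+[0,0,.15],Rf),(pf+[0,0,.004],Rf))])
E
```

```text
35 1 [array([0.35, 0.79, 1.73, 0.97, 0.75, 2.58]), array([0.25, 0.63, 1.76, 0.84, 0.87, 2.66]), None, array([-0.02,  0.31,  2.18,  3.2 ,  0.3 , -1.62]), array([-0.02,  0.68,  2.19,  3.17,  0.69, -1.58])]
35 -1 [array([ 0.35,  0.79,  1.73,  0.97,  0.75, -0.56]), array([ 0.25,  0.63,  1.76,  0.84,  0.87, -0.48]), array([ 0.35,  0.47,  1.66,  0.73,  1.  , -0.19]), array([-0.02,  0.31,  2.18,  3.2 ,  0.3 ,  1.52]), array([-0.02,  0.68,  2.19,  3.17,  0.69,  1.56])]
40 1 [array([0.32, 0.81, 1.74, 1.08, 0.8 , 2.46]), array([0.21, 0.65, 1.78, 0.94, 0.92, 2.54]), array([0.32, 0.48, 1.68, 0.84, 1.02, 2.85]), array([-0.02,  0.29,  2.14,  3.25,  0.16, -1.66]), array([-0.02,  0.64,  2.17,  3.17,  0.54, -1.58])]
40 -1 [array([ 0.32,  0.81,  1.74,  1.08,  0.8 , -0.68]), array([ 0.21,  0.65,  1.78,  0.94,  0.92, -0.6 ]), array([ 0.32,  0.48,  1.68,  0.84,  1.02, -0.29]), array([-0.02,  0.29,  2.14,  3.25,  0.16,  1.48]), array([-0.02,  0.64,  2.17,  3.17,  0.54,  1.56])]
45 1 [array([0.29, 0.83, 1.74, 1.18, 0.86, 2.35]), array([0.17, 0.68, 1.79, 1.03, 0.97, 2.43]), array([0.29, 0.49, 1.71, 0.94, 1.
[... 595 characters left out ...]
0.13,  0.72,  1.79,  1.11,  1.03, -0.81]), array([ 0.27,  0.51,  1.72,  1.04,  1.07, -0.48]), array([-0.02,  0.28,  2.04, -0.11,  0.12, -1.45]), array([-0.02,  0.59,  2.1 ,  3.2 ,  0.24,  1.53])]
55 1 [array([0.25, 0.89, 1.75, 1.33, 1.  , 2.19]), array([0.1 , 0.77, 1.79, 1.17, 1.09, 2.24]), array([0.25, 0.53, 1.74, 1.13, 1.12, 2.58]), array([-0.02,  0.28,  1.99, -0.04,  0.25,  1.63]), array([-0.02,  0.58,  2.06,  3.25,  0.1 , -1.66])]
55 -1 [array([ 0.25,  0.89,  1.75,  1.33,  1.  , -0.96]), array([ 0.1 ,  0.77,  1.79,  1.17,  1.09, -0.9 ]), array([ 0.25,  0.53,  1.74,  1.13,  1.12, -0.57]), array([-0.02,  0.28,  1.99, -0.04,  0.25, -1.51]), array([-0.02,  0.58,  2.06,  3.25,  0.1 ,  1.48])]
```

```bash
sed -i 's/\.019/.014/g' h.py; cat >> h.py <<'E'
AL=np.radians(35); SG=-1
E
python3 - <<'E'
from h import *
np.set_printoptions(linewidth=200,precision=3,suppress=True)
pi,Ri,pf,Rf=poses(AL,SG)
manip.set_gripper(1.0,30)
manip.move_ptp(pi-Ri[:,0]*.1+[0,0,.1],Ri)
manip.move_l(pi-Ri[:,0]*.08,max_speed=.2)
p,d=manip.grab_frame("top")
cv2.imwrite("pics/t1.png",cv2.resize(p[130:240,100:270,::-1],None,fx=4,fy=4))
p,d=manip.grab_frame("side")
cv2.imwrite("pics/s1.png",cv2.resize(p[80:230,180:330,::-1],None,fx=4,fy=4))
print(manip.current_time(),manip.current_qpos(),manip.current_ee_pos(),manip.current_force())
E
```

```text
5.0 [ 0.266  0.647  1.758  0.856  0.853 -0.49 ] [0.506 0.342 0.079] [ 0.175 -0.403 -0.176]
```

View pics/t1.png

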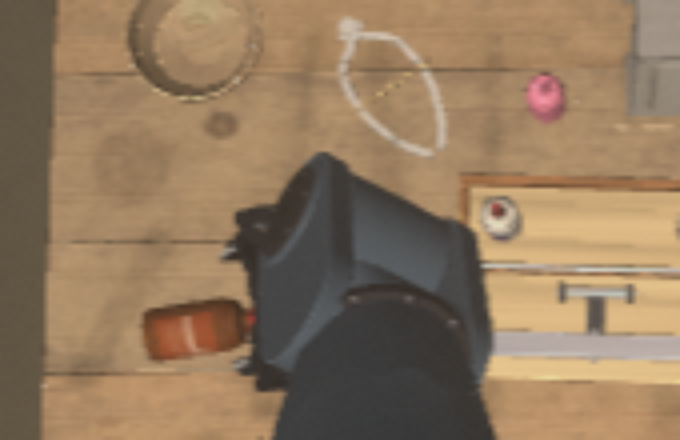

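View pics/s1.png

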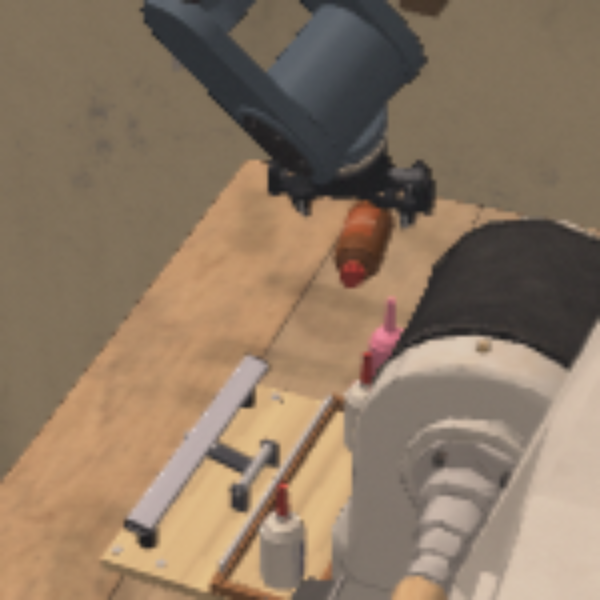

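The sealer (crop pixel 195,330 in the top view) lies between the open fingers, and the pink look-alikes and glue bottles are clear. Next I grasp it.

```bash
python3 - <<'E'
from h import *
np.set_printoptions(linewidth=200,precision=3,suppress=True)
pi,Ri,pf,Rf=poses(AL,SG)
manip.move_l(pi,max_speed=.12); print(manip.current_force())
manip.set_gripper(0.0,45); print(manip.current_grip_width(),manip.current_force())
manip.move_l(pi+[0,0,.19],max_speed=.2)
p,d=manip.grab_frame("top")
cv2.imwrite("pics/t2.png",cv2.resize(p[130:240,100:270,::-1],None,fx=4,fy=4))
p,d=manip.grab_frame("side")
cv2.imwrite("pics/s2.png",cv2.resize(p[50:230,180:330,::-1],None,fx=4,fy=4)[:600])
print(manip.current_time(),manip.current_qpos(),manip.current_ee_pos(),manip.current_force(),manip.current_grip_width())
for z in (.15,.1,.05,0):print(manip.inverse_kinematics(pf+[0,0,z],Rf))
E
```

```text
[-0.613 -0.573  0.29 ]
0.5429975850302313 [-1.527 -3.565  6.214]
7.4583 [ 0.347  0.479  1.67   0.734  0.993 -0.203] [0.498 0.387 0.201] [ 0.05  -0.966 -1.025] 0.5370821667391401
[-0.018  0.297  2.185  3.205  0.3    1.523]
[-0.018  0.417  2.206  3.185  0.442  1.544]
[-0.018  0.546  2.213  3.176  0.577  1.555]
[-0.018  0.68   2.203  3.171  0.702  1.562]
```

View pics/t2.png

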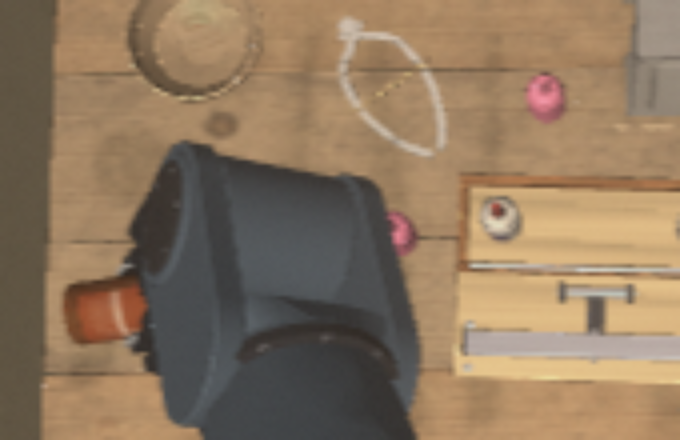

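View pics/s2.png

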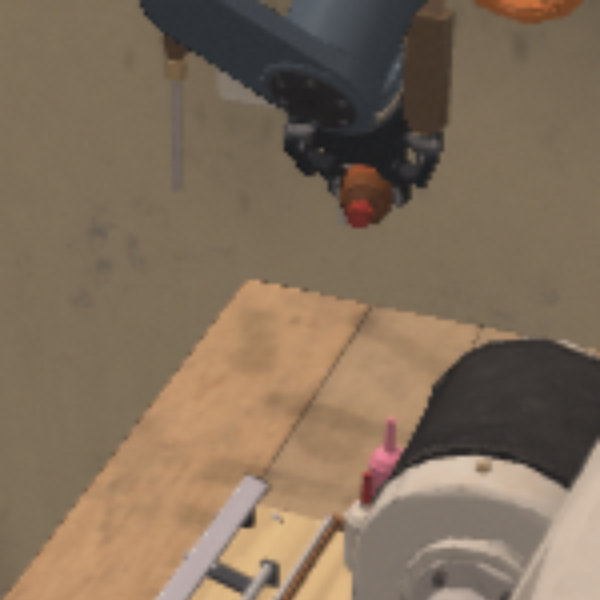

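The sealer is held and lifted, cap visible at (358,213) in the side crop. Next I carry it above the lane, turned upright.

```bash
python3 - <<'E'
from h import *
np.set_printoptions(linewidth=200,precision=3,suppress=True)
pi,Ri,pf,Rf=poses(AL,SG)
manip.move_ptp(pf+[-.03,0,.115],Rf)
manip.move_l(pf+[0,0,.1],max_speed=.15)
p,d=manip.grab_frame("top");np.save("t3.npy",d);print(manip.look_for("top","sealer_mid"))
cv2.imwrite("pics/t3.png",cv2.resize(p[130:240,170:320,::-1],None,fx=5,fy=5,interpolation=cv2.INTER_CUBIC))
p,d=manip.grab_frame("side");np.save("s3.npy",d);print(manip.look_for("side","sealer_mid"))
cv2.imwrite("pics/s3.png",cv2.resize(p[120:240,180:330,::-1],None,fx=5,fy=5,interpolation=cv2.INTER_CUBIC))
print(manip.current_time(),manip.current_qpos(),manip.current_ee_pos(),manip.current_force(),manip.current_grip_width())
E
```

```text
[{'at': [0.5762, 0.032, 0.1892], 'confidence': 0.77}]
[{'at': [0.5941, 0.0155, 0.1759], 'confidence': 0.62}, {'at': [0.4758, 0.0132, 0.0492], 'confidence': 0.57}]
10.1333 [-0.018  0.416  2.207  3.185  0.442  1.544] [0.596 0.031 0.152] [ 0.251  0.491 -1.582] 0.5426915970838052
```

View pics/t3.png

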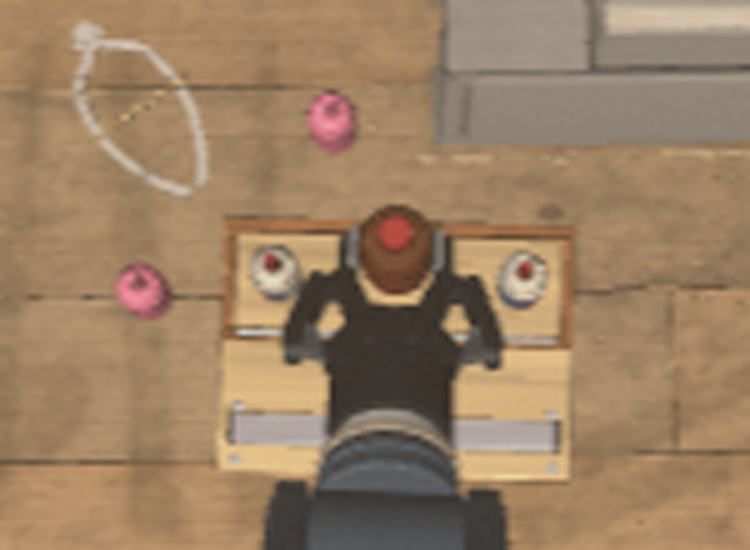

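View pics/s3.png

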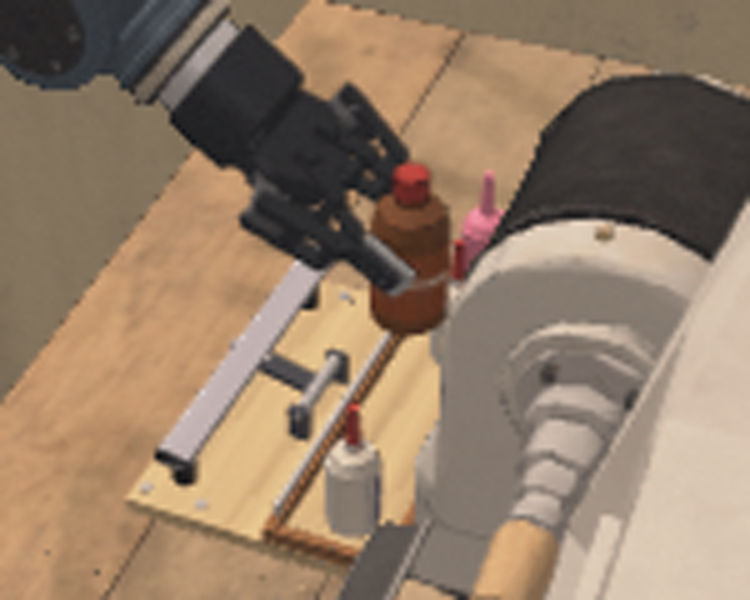

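```bash
python3 - <<'E'
from h import *
np.set_printoptions(linewidth=200,precision=4,suppress=True)
P=pc("top",np.load("t3.npy"))
c=P[172:181,244:254].reshape(-1,3); c=c[(c[:,2]>.205)&(c[:,2]<.235)];print("cap",len(c),np.median(c,0),c.min(0),c.max(0))
im=cv2.imread("pics/s3.png");P=pc("side",np.load("s3.npy"))
# wall region in side crop
W=P[162:186,254:269].reshape(-1,3);W=W[(abs(W[:,0]-.585)<.04)&(abs(W[:,1]-.03)<.045)&(W[:,2]>.1)]
W=W[(W[:,2]>.115)&(W[:,2]<.175)]
from scipy.optimize import least_squares
def f(q):
    return np.hypot(W[:,0]-q[0]-q[2]*(W[:,2]-.16),W[:,1]-q[1]-q[3]*(W[:,2]-.16))-.0235
r=least_squares(f,[.585,.03,0,0],loss="soft_l1",f_scale=.003);print(len(W),r.x,np.std(r.fun))
S=P[158:190,250:272].reshape(-1,3);S=S[(abs(S[:,0]-.585)<.03)&(abs(S[:,1]-.03)<.03)&(S[:,2]>.09)];print("minz",np.sort(S[:,2])[:12])
E
```

```text
cap 41 [0.5856 0.0315 0.2171] [0.5762 0.0223 0.2067] [0.5955 0.0408 0.2222]
220 [ 0.5826  0.0248 -0.0904 -0.1917] 0.0033295690729261305
minz [0.1101 0.1108 0.1115 0.1123 0.1127 0.1132 0.1132 0.1134 0.1135 0.1139 0.1145 0.1146]
```

```bash
python3 - <<'E'
from h import *
np.set_printoptions(linewidth=200,precision=4,suppress=True)
pi,Ri,pf,Rf=poses(AL,SG)
manip.move_l(pf+[0,0,.012],max_speed=.12)
f0=manip.current_force()
z=.012
while z>-.002:
    z-=.002; manip.move_l(pf+[0,0,z],max_speed=.03)
    df=manip.current_force()-f0; print(round(z,4),df)
    if df[2]>1.5: break
p,d=manip.grab_frame("side")
cv2.imwrite("pics/s4.png",cv2.resize(p[120:240,180:330,::-1],None,fx=5,fy=5,interpolation=cv2.INTER_CUBIC))
print(manip.current_time(),manip.current_ee_pos())
E
```

```text
0.01 [-0.954   1.27    0.5921]
0.008 [-0.2009  1.1399  0.6952]
0.006 [0.5698 1.5162 1.0394]
0.004 [-0.481   1.5571  0.7069]
0.002 [-0.7119  1.6954  0.1365]
0.0 [-4.3065  0.4217 11.5394]
12.5667 [0.5974 0.0306 0.0534]
```

View pics/s4.png

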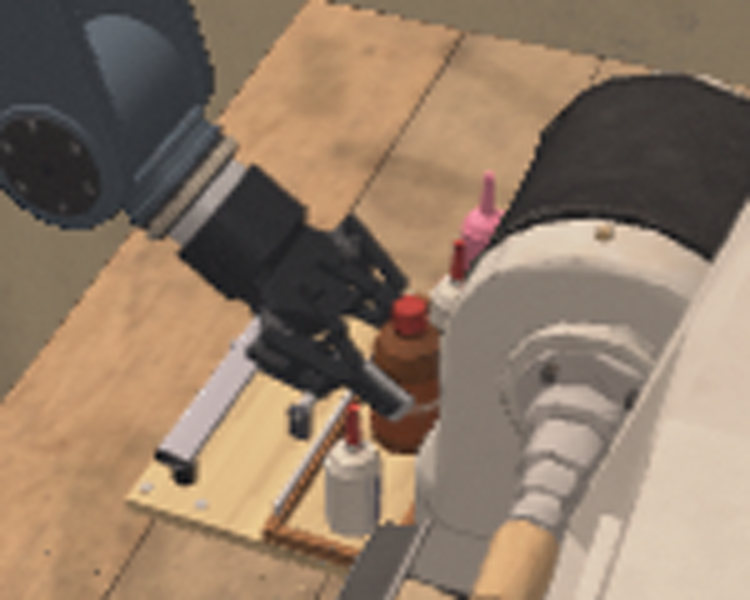

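Bottle is standing on the lane floor (contact force 11 N, image at 410,400), with both glue bottles untouched. Next: release and retreat.

View pics/t5.png

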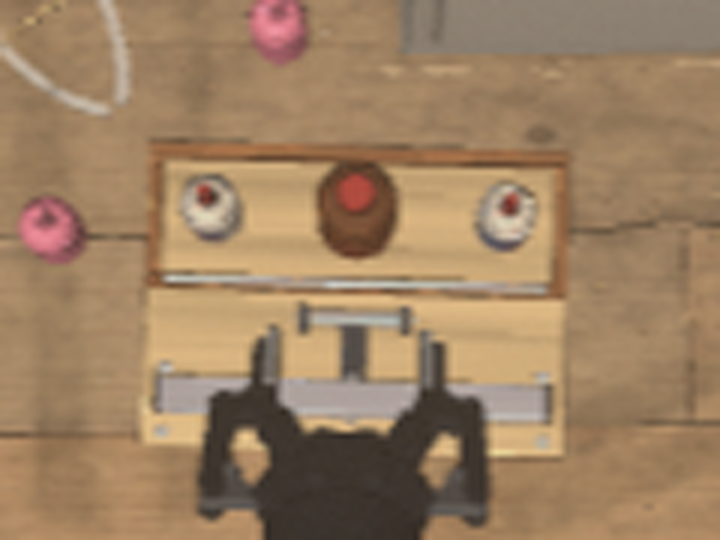

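View pics/s5.png

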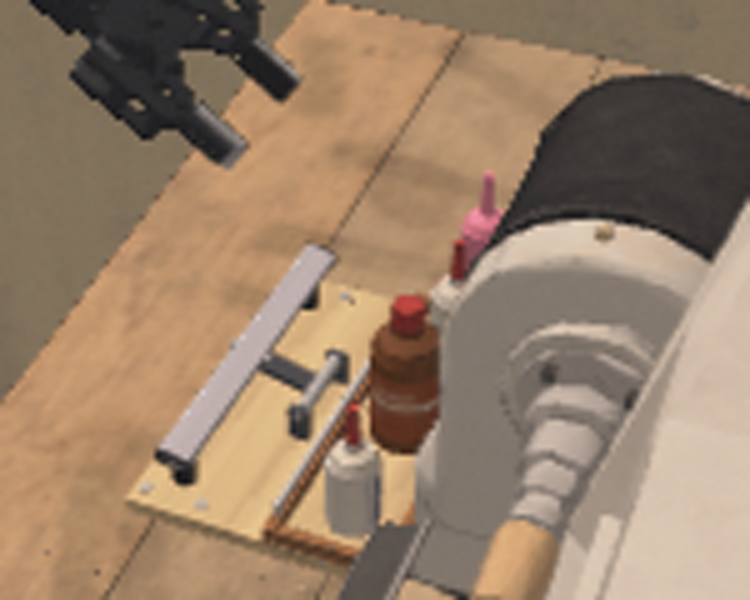

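```bash
python3 - <<'E'
from h import *
np.set_printoptions(linewidth=200,precision=4,suppress=True)
B=np.array([.477,.0358,0])
R=np.stack([-zz,cy,np.cross(-zz,cy)],1);R2=np.stack([-zz,-cy,np.cross(-zz,-cy)],1)
q=manip.current_qpos();best=None
for r in (R,R2):
    s=manip.inverse_kinematics(B+[0,0,.14],r);print(s)
    if s is not None and (best is None or abs(s-q).max()<best[0]): best=(abs(s-q).max(),r)
r=best[1];np.save("Rp.npy",r)
manip.set_gripper(0.0,30)
manip.move_ptp(B+[0,0,.14],r)
manip.move_l(B+[0,0,.065],max_speed=.12)
p,d=manip.grab_frame("top")
cv2.imwrite("pics/t6.png",cv2.resize(p[150:240,190:310,::-1],None,fx=6,fy=6,interpolation=cv2.INTER_CUBIC))
p,d=manip.grab_frame("side")
cv2.imwrite("pics/s6.png",cv2.resize(p[120:240,180:330,::-1],None,fx=5,fy=5,interpolation=cv2.INTER_CUBIC))
print(manip.current_time(),manip.current_ee_pos(),manip.current_qpos(),manip.current_force())
E
```

```text
[-0.0225  0.348   1.9187 -0.      0.8749 -1.5522]
[-0.0225  0.348   1.9187 -0.      0.8749  1.5893]
19.1583 [0.4775 0.0358 0.0657] [-0.0224  0.4789  1.9606  0.0001  0.7007 -1.5522] [ 0.8962 -0.7786 -0.449 ]
```

View pics/t6.png

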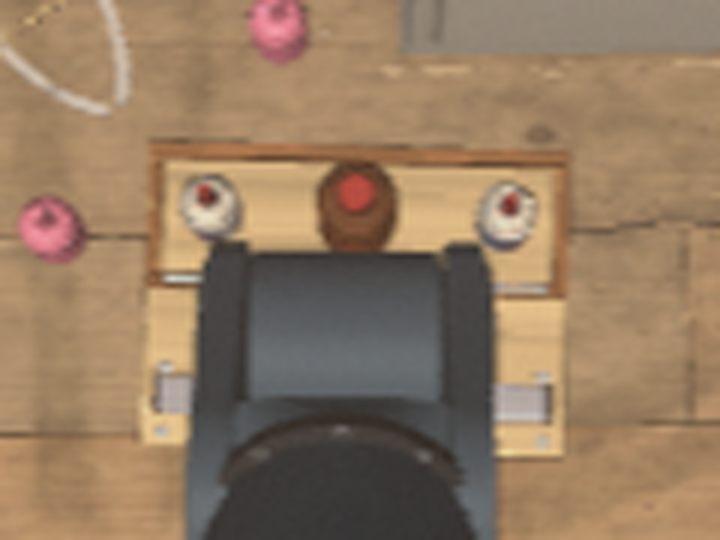

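View pics/s6.png

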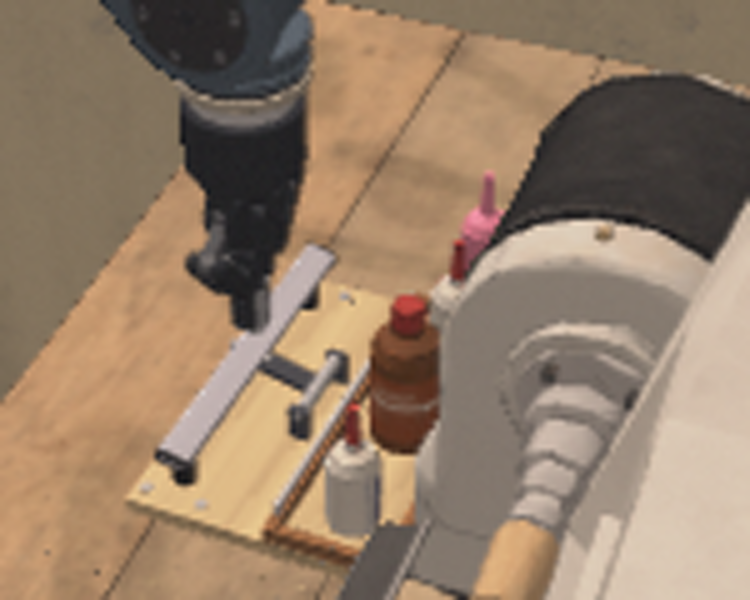

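The shut fingers hover over the bar's middle (side crop 255,330); the bottle stays upright. Next: press.

```bash
python3 - <<'E'
from h import *
np.set_printoptions(linewidth=200,precision=3,suppress=True)
B=np.array([.477,.0358,0])
f0=manip.current_force();t0=manip.current_ft_torque()
z=.052; manip.move_l(B+[0,0,z],max_speed=.06)
while z>.0305:
    z-=.002; manip.move_l(B+[0,0,z],max_speed=.03)
    df=manip.current_force()-f0; print(round(z,4),df,manip.current_ft_torque()-t0,manip.current_ee_pos()[2])
    if df[2]>25: break
manip.dwell(.3)
p,d=manip.grab_frame("side")
cv2.imwrite("pics/s7.png",cv2.resize(p[120:240,180:330,::-1],None,fx=5,fy=5,interpolation=cv2.INTER_CUBIC))
print(manip.current_time(),manip.current_ee_pos(),manip.current_force()-f0)
P=pc("side",d);
b=P[150:225,200:265].reshape(-1,3);b=b-O;b=np.c_[b@cx,b@cy,b[:,2]]
b=b[(abs(b[:,0]+.11)<.009)&(abs(b[:,1])<.11)&(b[:,2]>.025)&(b[:,2]<.06)]
for lo in np.arange(-.11,.11,.02):
    m=(b[:,1]>=lo)&(b[:,1]<lo+.02);print(round(lo,2),m.sum(),np.median(b[m,2]) if m.any() else None)
E
```

```text
0.05 [-0.987  0.143  0.287] [-0.018 -0.1   -0.018] 0.050001044123630614
0.048 [-1.378  0.45   1.329] [-0.013  0.043 -0.045] 0.04794009807358065
0.046 [-1.61   0.708  0.264] [ 0.035 -0.057 -0.007] 0.04585781314694009
0.044 [0.098 0.685 0.714] [ 0.059 -0.063 -0.049] 0.04386120658436532
0.042 [-1.067  0.439  0.604] [ 0.048 -0.035  0.004] 0.041847655403949316
0.04 [-0.476  0.879  0.294] [-0.001 -0.001 -0.035] 0.039878882657020664
0.038 [-1.608  0.38   1.136] [-0.005 -0.037 -0.033] 0.03786090076074476
0.036 [-2.152  0.766  5.156] [ 0.047  0.321 -0.054] 0.03605892565035898
0.034 [-13.26    0.359  40.728] [-0.074  2.157 -0.008] 0.03588340849726515
22.125 [0.477 0.036 0.036] [-14.18    0.414  39.161]
-0.11 22 0.035662026371927724
-0.09 26 0.03546719381678913
-0.07 24 0.035392446979025605
-0.05 21 0.03438762971942795
-0.03 36 0.035505299427071806
-0.01 14 0.03801170480303348
0.01 3 0.03547946050694248
0.03 12 0.034941274251064226
0.05 19 0.03561313315102593
0.07 21 0.035429040755297826
0.09 16 0.0353159658559796
```

View pics/s7.png

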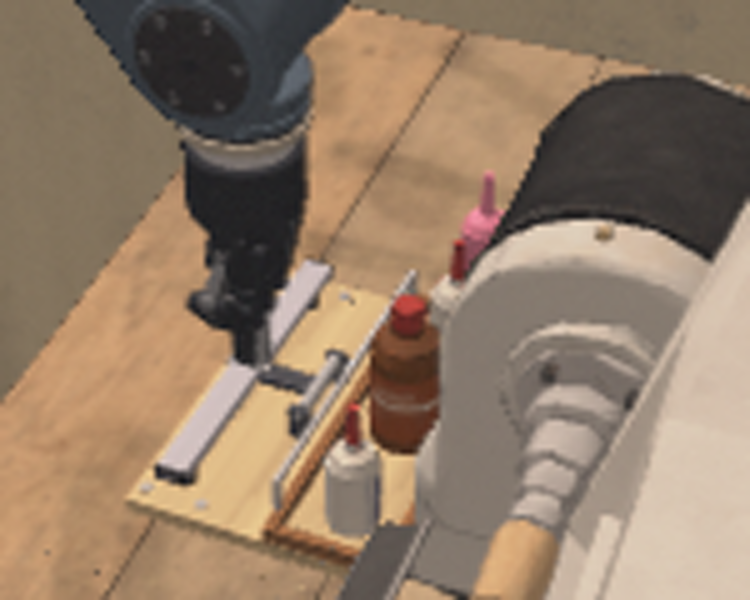

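The bar is level at about 35.5 mm along its whole length, and the rail has risen. Retreat and check.

```bash
python3 - <<'E'
from h import *
np.set_printoptions(linewidth=200,precision=4,suppress=True)
B=np.array([.477,.0358,0])
manip.move_l(B+[0,0,.05],max_speed=.05)
manip.move_l(B+[-.05,0,.20],max_speed=.15)
for n in ("side","top"):
    p,d=manip.grab_frame(n)
    cv2.imwrite(f"pics/{n}8.png",cv2.resize(p[120:240,180:330,::-1],None,fx=5,fy=5,interpolation=cv2.INTER_CUBIC))
    P=pc(n,d).reshape(-1,3)-O;b=np.c_[P@cx,P@cy,P[:,2]]
    b=b[(abs(b[:,0]+.11)<.009)&(b[:,2]>.025)&(b[:,2]<.06)]
    for y in (-.1,-.06,0,.06,.1):
        m=abs(b[:,1]-y)<.012;print(n,y,m.sum(),np.median(b[m,2]) if m.any() else None)
    if n=="top":
        C=pc(n,d)[175:200,235:265].reshape(-1,3);C=C[(C[:,2]>.108)&(C[:,2]<.13)];print("cap",np.median(C,0)-O)
    for t in ("sealer_mid","glue_a_mid","cup_mid"): print(n,t,[(np.round(r["at"],3).tolist(),round(r["confidence"],2)) for r in manip.look_for(n,t)])
print(manip.current_time(),manip.current_force())
E
```

```text
side -0.1 33 0.03517357824274026
side -0.06 25 0.03607935123879101
side 0 26 0.03591730941915243
side 0.06 25 0.03491864393963136
side 0.1 20 0.0359164649071136
side sealer_mid [([0.589, 0.015, 0.073], 0.75)]
side glue_a_mid [([0.583, 0.109, 0.072], 0.49), ([0.474, -0.337, 0.016], 0.17)]
side cup_mid [([0.473, -0.336, 0.015], 0.76)]
top -0.1 21 0.03691180386753912
top -0.06 0 None
top 0 0 None
top 0.06 0 None
top 0.1 9 0.037186860273482746
cap [0.001  0.0009 0.1185]
top sealer_mid [([0.578, 0.032, 0.089], 0.63)]
top glue_a_mid [([0.576, 0.205, 0.058], 0.61), ([0.583, 0.12, 0.068], 0.56), ([0.697, 0.072, 0.061], 0.42)]
top cup_mid [([0.469, -0.322, 0.017], 0.61)]
24.1917 [0.512  0.0189 0.2051]
```

View pics/side8.png

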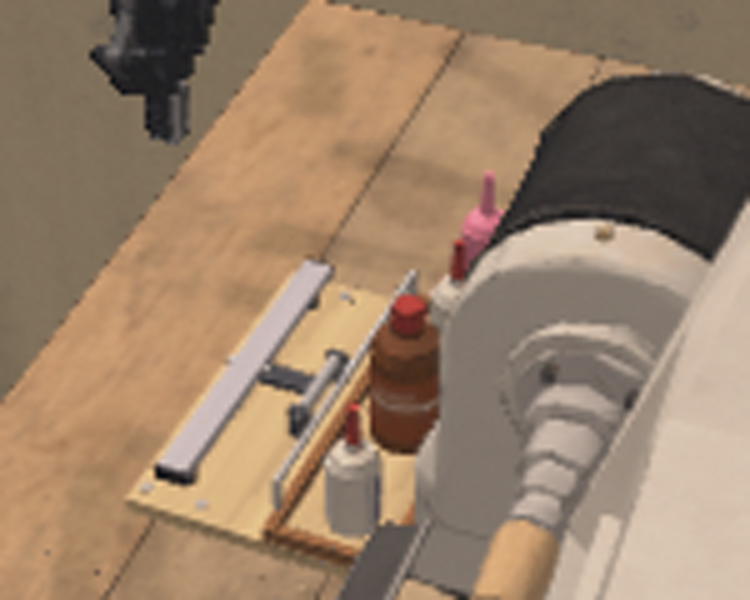

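View pics/top8.png

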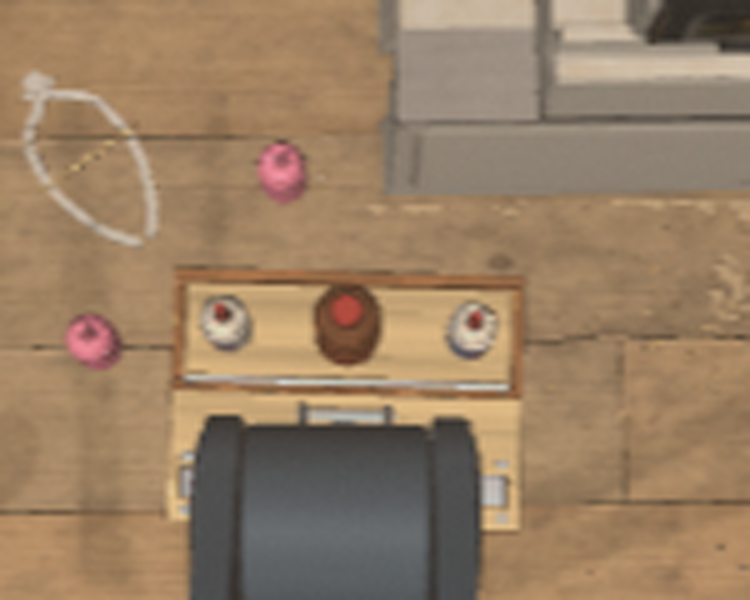

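Everything stands as required, so I hand the job in.

```bash
python3 -c "
from bench import manip
print(manip.sign_off(), manip.current_time())"
```

```text
the job is handed in; nothing more can be done
the job is handed in; nothing more can be done
```

The sealer bottle now stands upright in the lane between the two glue bottles. The bar is locked home, and I handed the job in about 24 s into the 48 s limit. No verdict was reported.

I gripped the lying sealer with the tool tilted, turned it upright on the way to the lane, set it on the floor and let go. With the bar still raised, I then pressed it at its middle with the shut fingers until it met the buffers, at about 40 N on the fingers.

**Sealer:** the cap is within about 1 mm of the lane's centre and its top is about 118 mm above the bench, which matches standing on the lane floor.

**Bar:** both ends read 35–36 mm in the side camera and about 37 mm in the top camera, below the 39.5 mm limit. The bar is level along its length and the keeper rail has risen.

**Other objects:** both white glue bottles still stand in the pictures. One detection of the +y glue bottle per camera agreed to within about 7 mm of where it started. The detector returned nothing near the -y one, so that bottle was judged from the pictures only. The candle cup was detected within about 5 mm of its starting place. I did not touch the pink look-alikes. The arm was clear of everything at hand-in.

**Check that failed:** while the sealer was still in the gripper, a fit to its wall in the side view gave an implausible lean. I put that down to the finger being in the fitted points, because the cap position and both pictures showed it upright.

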